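Roll a round bar into the V-block and slide it up to the end stop

TASK

Push the aluminium round bar that lies on the bench board by its side, so that it rolls along the board and drops into the groove of the V-block; then push on its end and slide it along the groove until it touches the end stop, and leave it there. Only push it with the fingers from outside: never take it between the fingers, lift it or carry it, and leave the other things where they are.

Things in the scene. Friction and masses are not known exactly. Their poses are not given: they have to be found in the camera images.
- board: Fixed wood bench board, 320 x 272 x 24 mm, with a dark steel V-block let in along one long edge. Origin on the bench surface under the board, z up. In its frame the flat wood top is at z = 24 mm and spans x -160..160, y -200..72 mm; the V-block is at x -100..100, y 72..145 mm. The bar is rolled along the board's +y, level, and drops into the groove.
- groove (a point): Bottom of the V groove, middle of its 200 mm length; axes as the board's, x along the groove. In the board's frame at x = 0, y = 100, z = 6 mm. 90 degree V: near lip (y = 82) at z = 24 mm, flush with the wood; far flank climbs to z = 36 mm at y = 130. A seated bar's axis is at y = 100, z = 34.3 mm. The -x end is open, the +x end is closed by the end stop.
- stop_face (a point): End stop: upright steel plate 12 mm thick, 60 mm wide (board y 82..142), its top 62 mm above the bench, at the groove's +x end. This point is on its face that looks along -x, on a seated bar's axis (board x = 100, y = 100, z = 34.3 mm); axes as the board's. When the bar's end touches it, the bar's centre is 60 mm before this point.
- bar: The round bar: bare aluminium, 40 mm diameter, 120 mm long, about 0.4 kg (varies by 20 %), lying on the wood roughly along the groove, up to 0.2 rad askew, takes under 6 N to slide in the groove. Its x axis runs along it. The origin is on its round side and turns as it rolls: use point bar_center. It rolls very freely and runs ahead when the finger slows.
- bar_center (a point): Centre of the round bar, on its axis, 60 mm from either end; x along the bar. 20 mm above the wood (z = 44 mm) while it lies there.
- stub: Bystander: short aluminium offcut, 28 mm diameter, 45 mm tall, standing upright on the board. Origin at the centre of its underside.
- collar: Bystander: steel collar, 42 mm outside diameter, 18 mm tall, lying flat on the board. Origin at the centre of its underside.
- square: Bystander: try square lying on the bench beyond the V-block (wooden stock 100 mm along its x, steel blade 150 mm along its y). Origin under the middle of the stock.
- tin: Bystander: closed tin, 68 mm diameter, 90 mm tall, upright on the bench. Origin at the centre of its underside.
- hammer: Bystander: hammer lying on the bench. Origin near its middle, x along the handle to the head.
- cup: Bystander: white mug, 76 mm diameter, 85 mm tall, upright on the bench. Origin at the centre of its underside.
Not all that is in view belongs to the job. What is shaped like the bar but blue or orange is not meant.

How it is judged (in metres and radians):
On the way, in this order (a step that is already met when the one before it is completed fails the run):
1. the bar rolls on the wood (turns about its own axis by at least 0.7 rad, away from its start) (angle between bar's own z axis and vertical between 0.7 and 2.44 rad and distance of bar_center from where it was at the start of the episode above 0.01 m and z of bar_center in the frame of board below 0.05 m and y of bar_center in the frame of board below 0.08 m), for 0.03 s.
2. the bar lies seated in the V groove (y of bar_center in the frame of board between 0.096 and 0.104 m and z of bar_center in the frame of board between 0.0303 and 0.0383 m and angle between the x axis of bar and the x axis of board, either way round below 0.05 rad), for 0.2 s.
At the end, for the whole second after the job is handed in: The bar is at rest, seated in the V groove (axis within 4 mm of its seated line sideways and in height, and within 0.05 rad of it) with its end within 3 mm of the end stop (all of step 2 and x of bar_center in the frame of stop_face between -0.063 and -0.057 m and linear speed of bar below 0.01 m/s); the robot touches nothing.
It fails at once if the bar is lifted (its centre more than 14 mm above its height on the board) (height (world z) of bar_center above 0.058 m).
It fails at once if the bar is taken between the fingers (the fingers touch it while the point between their pads lies inside it) (x of the grasp point in the frame of bar_center between -0.057 and 0.057 m and y of the grasp point in the frame of bar_center between -0.016 and 0.016 m and z of the grasp point in the frame of bar_center between -0.016 and 0.016 m and contact force between the fingers and bar above 1 N).
It fails at once if a bystander is moved by more than 30 mm (distance of any of stub, collar, square, tin, hammer, cup from where it was at the start of the episode above 0.03 m).
It fails at once if an upright bystander is tipped (angle between any of stub, tin, cup's own z axis and vertical above 0.5 rad).
It also fails if it takes over 48 s, if anything falls off the work surface, if the arm or the gripper's body presses on something with over 40 N, if the wrist force passes 120 N, or if a joint passes its speed limit or range.

ROBOT

A 6-joint arm with a two-finger parallel gripper is mounted at the origin on the work surface. World frame = base frame: x ahead of the robot, y to its left, z up, the work surface at z = 0. Lengths are in mm, angles in rad, forces in N, time in s.
With the tool pointing down it reaches from about 200 to 875 mm from the base axis. Payload 3.4 kg.
Tool frame: the origin (TCP) lies on the centre line of the jaws, within the pads' length; the fingertips stand env.tip_reach ahead of it and the grasp point (between the pads) lies 2 mm behind it (env.tip_reach is the distance from the TCP to the fingertips, in mm); z points along the fingers, y is the line along which they close (so a half turn about z gives the same grasp; the last joint's range is limited). The gripper opens to 94 mm and grips with 3 to 60 N. Pads are 16 mm wide; open, the fingers measure 119 mm over their backs; the gripper's body (75 mm by 177 mm) begins 78 mm behind the grasp point.
Start: joints at [1.139, 0.276, 1.505, -0, 1.361, -0.121], TCP at [175.864, 547.481, 222.493] pointing down, gripper open.
Joint ranges: [-2.89, 2.89], [-0.75, 2.08], [0.22, 2.7], [-1.18, 4.32], [0.11, 2.71], [-2.7, 2.7]. Speed limits (rad/s): [2.57, 2.57, 3.14, 3.14, 3.14, 3.14].

INTERFACE

Orientations are given as [roll, pitch, yaw] about the fixed x, y, z axes, in that order (R = Rz(yaw) Ry(pitch) Rx(roll)).
In Python, from station import env gives the robot as it stands. The module is installed in compiled form; this text tells all that it offers. Calls block until the motion is done:
- env.movep(position, orientation): joint-space move of the TCP to a pose.
- env.move_linear(position, attitude=None, max_speed=150): straight line of the TCP; attitude=None keeps the orientation; max_speed is the mean speed in mm/s.
- env.move_joints(angles): joint-space move.
- env.grip(opening): opening from 0.0 (shut) to 1.0 (fully open); the grip force is fixed at half the most; returns when the fingers have stopped.
- env.sleep(seconds).
- env.ik(position, orientation): joint angles nearest the present ones, or None.
- env.get_obs(): the state.
- env.capture(name): name is "scene" or "top" or "wrist"; returns a dict with "color" (400x640x3 uint8, red, green, blue), "K" (3x3 intrinsics, pixels), "pose" (4x4, takes a point from camera to world coordinates); the wrist camera has in their place "mount" (4x4, takes a point from camera to tool coordinates, whose origin is the TCP and whose axes are the flange's). Camera axes: x right, y up, looking along -z (the intrinsics and any distortion apply to the point x, -y, -z); pixel columns grow to the right and rows downward; lengths in mm; the calibration is good to about 2 mm. The wrist camera is an equidistant fisheye: a pixel r from the principal point sees the ray r / f radians off the axis. A picture is of the moment at which its call begins: read the wrist's pose just before it. There is no depth.
A pose or a line that the arm cannot do raises env.Unreachable and nothing moves.
- env.sign_off(): hands the job in; it is judged then, once.
The state is a dict: "time_s": time; "qpos": joint angles; "qd": joint speeds; "joint_torque": joint torques, N m; "ee_pos": TCP position; "tcp_rot": TCP orientation; "force": force on the tool from outside, world axes, zero at the start; "torque": the same for the moment, N m; "grip_width": opening from 0.0 (shut) to 1.0 (fully open); "grasp_force": force on a finger pad.
Only numpy, scipy, OpenCV 4.12 (cv2) and the standard library are available. Lean on these libraries where they do the work, as an engineer would, in place of code of your own. Each camera call takes 0.05 s, during which the arm holds its last target. There are 200 camera calls.

## Working session

There is one attempt and no reset: what is moved stays moved. The work goes in short steps, each a Python script; the robot and the scene stay as the last script left them, time stands still between calls to the robot, and variables do not carry over. Pictures are saved under pics/ and viewed, at most 10 in all, crops included, and the job is handed in when it is done.

```bash
mkdir -p pics
python3 - <<'E'
from station import env
import cv2,numpy as np,pickle
d={}
for n in("scene","top"):
    c=env.capture(n);d[n]=c;cv2.imwrite(f"pics/{n}0.png",c["color"][:,:,::-1])
    print(n,c["K"].tolist(),np.round(c["pose"],3).tolist(),[k for k in c])
pickle.dump(d,open("d0.pkl","wb"))
o=env.get_obs();print(o["time_s"],o["tcp_rot"],env.tip_reach,o["grip_width"])
E
```

```text
scene [[520.9405824463562, 0.0, 325.78157328184653], [0.0, 520.9405824463562, 203.64476762984407], [0.0, 0.0, 1.0]] [[0.462, -0.753, 0.468, 1191.239], [0.887, 0.386, -0.254, -446.064], [0.011, 0.533, 0.846, 1195.865], [0.0, 0.0, 0.0, 1.0]] ['color', 'K', 'pose']
top [[483.8559859252534, 0.0, 322.63742979138965], [0.0, 483.8559859252534, 206.39140364525275], [0.0, 0.0, 1.0]] [[0.026, 0.988, -0.152, 348.351], [-1.0, 0.026, -0.006, -82.997], [-0.002, 0.152, 0.988, 1305.636], [0.0, 0.0, 0.0, 1.0]] ['color', 'K', 'pose']
0.1 [-3.14002224e+00 -1.92220782e-04  2.83085165e+00] 17.0 1.000564301487241
```

View pics/scene0.png

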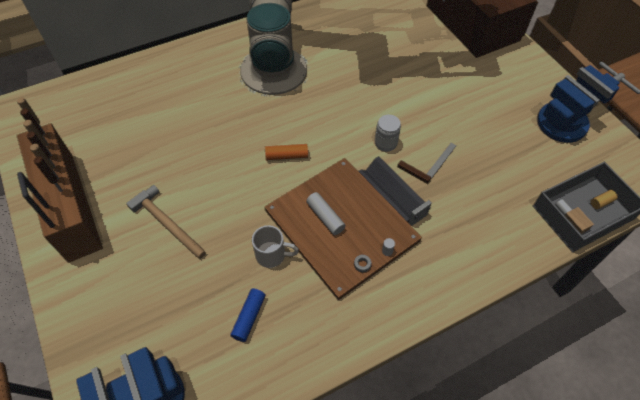

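View pics/top0.png

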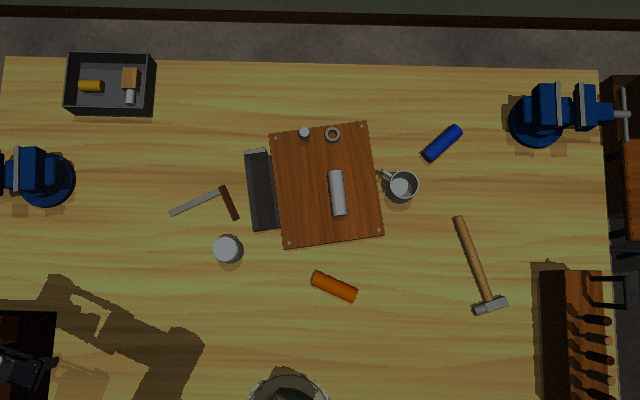

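The scene view shows the board at about (342,228), with the end stop at the right end of the V-block (425,212). Three objects are bar-shaped in the top view: grey at (338,193) on the board, blue at (442,143) and orange at (334,286). The grey one fits because it is bare aluminium lying on the wood. I'll confirm it in a crop.

Run:
```python
import cv2,pickle
d=pickle.load(open("d0.pkl","rb"))
c=d["top"]["color"][110:260,235:435,::-1]
cv2.imwrite("pics/top_c.png",cv2.resize(c,None,fx=4,fy=4,interpolation=cv2.INTER_CUBIC))
c=d["scene"]["color"][150:300,250:450,::-1]
cv2.imwrite("pics/scene_c.png",cv2.resize(c,None,fx=4,fy=4,interpolation=cv2.INTER_CUBIC))
```

```text
(no output)
```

View pics/top_c.png

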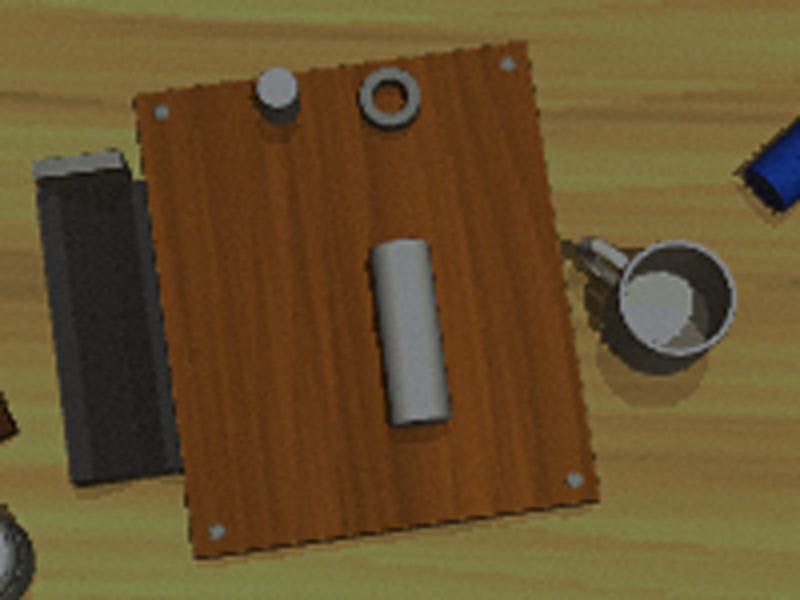

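View pics/scene_c.png

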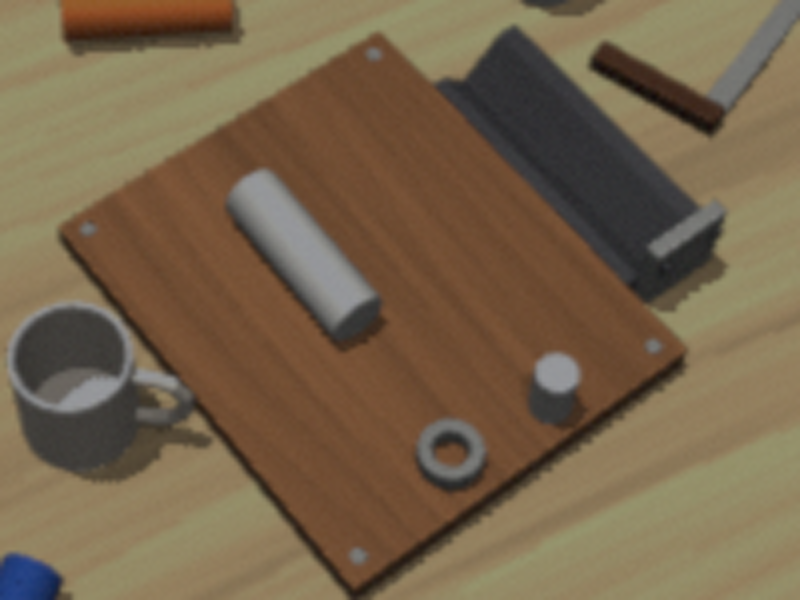

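Both crops confirm that the grey cylinder is the bar: bare aluminium lying on the wood, at top crop (410,333) and scene crop (303,255). The V-block's stop is at top crop (78,163). I'll fit the board pose from its corners in both views, and the bar from its silhouette.

```bash
cat > h.py <<'E'
import numpy as np,pickle
from scipy.optimize import least_squares
d=pickle.load(open("d0.pkl","rb"))
def proj(n,P):
    c=d[n];T=np.linalg.inv(c["pose"]);q=np.atleast_2d(P)@T[:3,:3].T+T[:3,3]
    q=q*[1,-1,-1]; p=q@c["K"].T; return p[:,:2]/p[:,2:]
OFF={"top":(235,110),"scene":(250,150)}
full=lambda n,p:(np.array(p,float)+.5)/4-.5+OFF[n]
def ray(n,uv,z):
    c=d[n];x,y,_=np.linalg.inv(c["K"])@[*uv,1];v=c["pose"][:3,:3]@[x,-y,-1];o=c["pose"][:3,3]
    return o+v*(z-o[2])/v[2]
def w(b,P):
    P=np.atleast_2d(P).astype(float);c,s=np.cos(b[2]),np.sin(b[2])
    return np.c_[b[0]+c*P[:,0]-s*P[:,1],b[1]+s*P[:,0]+c*P[:,1],P[:,2]]
E
python3 - <<'E'
from h import *
B=np.array([[160,72,24],[-160,72,24],[-160,-200,24],[160,-200,24]])
m={"top":[(136,97),(195,558),(599,501),(527,42)],"scene":[(685,355),(378,33),(62,233),(353,596)]}
def r(b,ns=("top","scene")): return np.concatenate([(proj(n,w(b,B))-full(n,m[n])).ravel() for n in ns])
for ns in(("top",),("scene",),("top","scene")):
    s=least_squares(r,[450,0,1.5],args=(ns,));b=s.x;print(ns,b,np.round(s.fun,1))
s={"top":[(370,248),(428,240),(450,418),(392,425)],"scene":[(227,205),(270,170),(380,295),(342,340)]}
def inv(p):
    p=np.array(p)[:2]-b[:2];c,sn=np.cos(b[2]),np.sin(b[2]);return c*p[0]+sn*p[1],-sn*p[0]+c*p[1]
for n in s:
    q=[ray(n,full(n,p),44) for p in s[n]];C=sum(q)/4
    ax=(q[0]+q[1]-q[2]-q[3]);print(n,C,inv(C),"yaw",np.arctan2(ax[1],ax[0]),np.linalg.norm(ax)/2)
for nm,p,z in(("stub",(277,90),69),("collar",(390,99),42)):
    print(nm,inv(ray("top",full("top",p),z)))
for nm,p in (("stopL",(35,160)),("stopR",(125,150)),("stopLr",(37,178))): print(nm,inv(ray("top",full("top",p),62)))
print("cup",inv(ray("top",full("top",(677,297)),85)), "handle",inv(ray("top",full("top",(585,242)),50)))
print("V",b[:3],"groove",w(b,[[0,100,6]]),"stop",w(b,[[100,100,34]]))
np.save("b.npy",b)
E
```

```text
('top',) [ 5.98234152e+02 -1.81725892e+01  1.65832079e-01] [-0.2 -0.3 -0.2  0.1  0.4  0.1 -0.   0.1]
('scene',) [ 6.02245345e+02 -2.14493781e+01  1.68827632e-01] [ 1.  -0.   0.3  0.3 -1.5 -0.5  0.1  0. ]
('top', 'scene') [ 6.00088688e+02 -1.96773333e+01  1.67081657e-01] [ 0.3 -0.9  0.5 -0.6  1.  -0.7  0.5 -0.6  1.1 -0.9  0.6 -0.5 -1.2 -1.5
  0.2 -1.1]
top [ 580.56633791 -112.35236345   44.        ] (np.float64(-34.66284230382735), np.float64(-88.13779411535505)) yaw 0.1430794426253736 120.31394984842781
scene [ 577.31302082 -112.80449862   44.        ] (np.float64(-37.94604719106361), np.float64(-88.0425889261964)) yaw -2.981964816670169 121.79773566498723
stub (np.float64(134.51984645584588), np.float64(-23.26141968151979))
collar (np.float64(126.0764664799264), np.float64(-98.11437232085248))
stopL (np.float64(111.74934166944067), np.float64(141.89979229930702))
stopR (np.float64(110.12047072767176), np.float64(82.02509533537216))
stopLr (np.float64(99.37259363791796), np.float64(142.00856808307944))
cup (np.float64(-43.41606556630956), np.float64(-259.135654898212)) handle (np.float64(8.070027203804933), np.float64(-211.6943907663257))
V [ 6.00088688e+02 -1.96773333e+01  1.67081657e-01] groove [[583.45815267  78.93009685   6.        ]] stop [[682.0655828   95.56063268  34.        ]]
```

```bash
cat >> h.py <<'E'
b=np.load("b.npy") 
yaw=b[2]+np.pi/2
ORI=[np.pi,0,yaw]
def bp(x,y,tip): return w(b,[[x,y,tip+17]])[0]   # board xy, fingertip height -> TCP
def shot(env,n,name,crop=None,k=4):
    import cv2
    c=env.capture(n);im=c["color"][:,:,::-1]
    if crop: x0,y0,x1,y1=crop;im=cv2.resize(im[y0:y1,x0:x1],None,fx=k,fy=k,interpolation=cv2.INTER_CUBIC)
    cv2.imwrite(f"pics/{name}.png",im)
E
python3 - <<'E'
from station import env
from h import *
env.movep(bp(-36,-124,140),ORI); env.grip(0.75)
env.move_linear(bp(-36,-124,34),max_speed=120)
o=env.get_obs();print(o["time_s"],o["ee_pos"],bp(-36,-124,34),o["force"],o["qpos"])
f0=o["force"]
env.move_linear(bp(-36,60,34),max_speed=40)
o=env.get_obs();print(o["time_s"],o["force"]-f0)
env.sleep(.5)
env.move_linear(bp(-36,40,140),max_speed=200)
shot(env,"scene","s1",(250,150,450,300)); shot(env,"top","t1",(235,110,435,260))
print(env.get_obs()["time_s"])
E
```

```text
4.5583 [ 585.82000534 -148.15450439   51.68970988] [ 585.21187807 -147.93753955   51.        ] [-0.20766794 -0.34924565  0.41297265] [-3.62816118e-01  4.55588650e-01  1.68259450e+00  8.43576928e-06
  1.00194600e+00 -5.29887776e-01]
9.3083 [-0.61054898  1.1506792  -0.94907295]
10.6
```

View pics/s1.png

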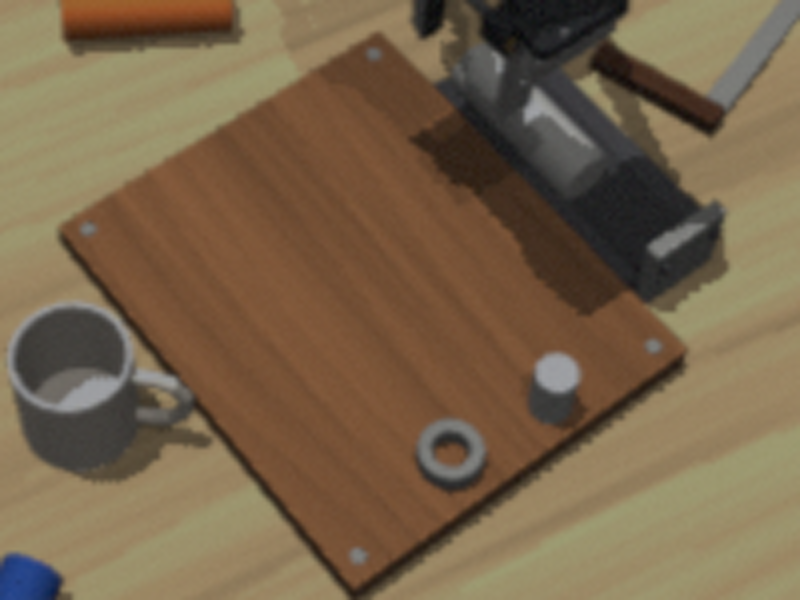

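The bar lies in the groove along the near flank, with its ends at about (465,65) and (590,185), and the stop is still clear. The tin stands near the open end, so I'll check its clearance before descending.

Run:
```python
from station import env
from h import *
def inv(p):
    p=np.array(p)[:2]-b[:2];c,s=np.cos(b[2]),np.sin(b[2]);return c*p[0]+s*p[1],-s*p[0]+c*p[1]
print("tin",inv(ray("top",(227.5,249),90)), "square stock ends",inv(ray("top",(223,187),15)),inv(ray("top",(235,218),15)))
print("bar +x end top",inv(ray("scene",full("scene",(600,160)),54)),"-x end",inv(ray("scene",full("scene",(482,45)),54)))
env.grip(0.0)
env.movep(bp(-135,100,115),ORI);o=env.get_obs();print(o["time_s"],o["force"],o["grip_width"])
shot(env,"scene","s2",(300,110,450,222),5)
```

```text
tin (np.float64(-146.2784145628436), np.float64(207.40977018882606)) square stock ends (np.float64(29.586839537029874), np.float64(214.97036571024276)) (np.float64(-59.40009458898197), np.float64(192.27497088984376))
bar +x end top (np.float64(27.58568516494988), np.float64(107.33387369972205)) -x end (np.float64(-91.8065064217285), np.float64(105.23451545864604))
12.2667 [ 0.4695951   0.43315401 -0.66450375] 0.005918531403317455
```

View pics/s2.png

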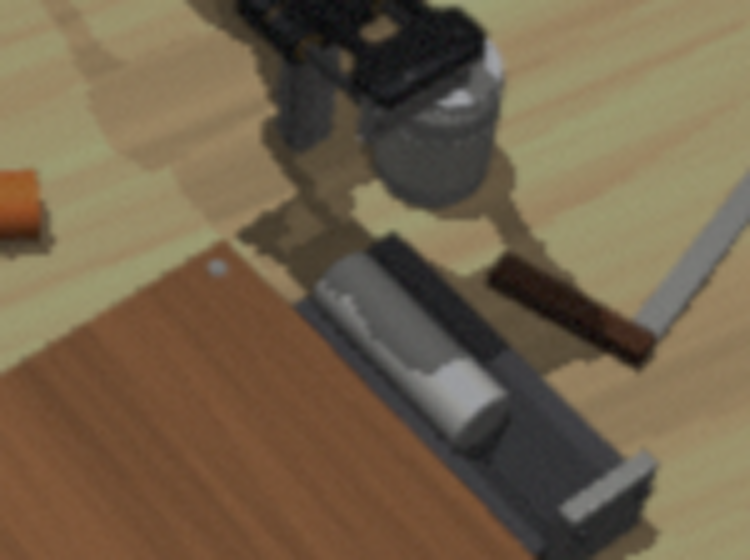

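The bar is seated in the groove, the tin is clear, and the closed fingers are off the open end. Next I'll descend and slide it, feeling for the stop.

Run:
```python
from station import env
from h import *
u=np.array([np.cos(b[2]),np.sin(b[2]),0])
env.move_linear(bp(-130,100,27),max_speed=80); env.sleep(.2)
f0=env.get_obs()["force"]
F=lambda:float((env.get_obs()["force"]-f0)@u)
for x in(-100,-70,-44): env.move_linear(bp(x,100,27),max_speed=30);print(x,round(F(),2))
while x<-24:
    x+=1.5;env.move_linear(bp(x,100,27),max_speed=12);f=F();print(x,round(f,2))
    if f<-11: break
print(env.get_obs()["time_s"])
env.sleep(.2);print(F())
env.move_linear(bp(x-25,100,27),max_speed=40)
env.move_linear(bp(x-60,100,120),max_speed=150)
env.movep(bp(-200,40,200),ORI)
shot(env,"scene","s3",(300,110,450,222),5);print(env.get_obs()["time_s"])
```

```text
-100 -1.07
-70 -0.64
-44 -0.66
-42.5 -1.48
-41.0 -1.11
-39.5 -1.2
-38.0 -1.64
-36.5 -0.7
-35.0 -1.26
-33.5 -5.71
-32.0 -7.73
-30.5 -10.28
-29.0 -11.45
19.8333
-10.972201815810875
22.3167
```

View pics/s3.png

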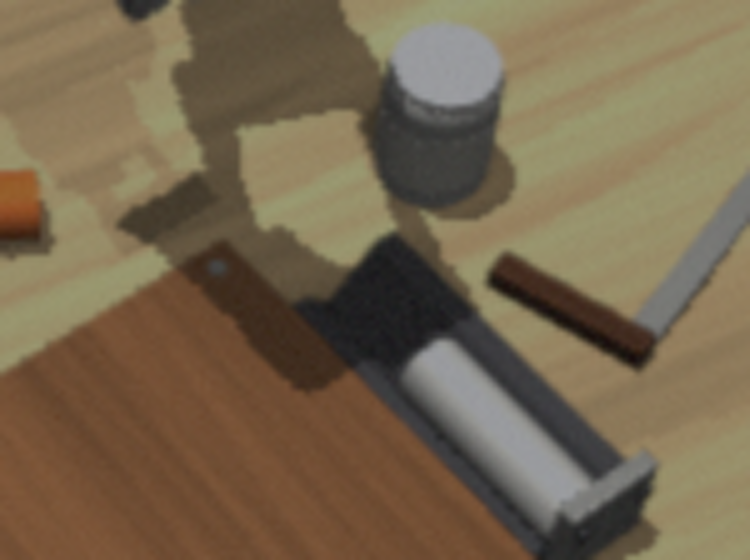

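The bar lies in the groove up against the stop: its visible end is at (425,350) and the stop is at (605,490). The force jump came at the predicted position. I'll make one numeric check of the visible end, then hand in.

Run:
```python
from station import env
from h import *
p=ray("scene",((440+.5)/5-.5+300,(338+.5)/5-.5+110),54)[:2]-b[:2];c,s=np.cos(b[2]),np.sin(b[2])
x=c*p[0]+s*p[1];print(x,-s*p[0]+c*p[1])
if abs(x+20)<6: print(env.sign_off())
```

```text
-21.82079078697405 108.00421577254734
the job is handed in; nothing more can be done
None
```

I rolled the bar into the V-groove, slid it against the end stop, left it there with the arm clear, and handed the job in at about 22 s. The push force rose sharply at the stop, and the last picture puts the bar's free end within 2 mm of where it should be; the judging result was not shown.

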